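Push a used battery past the spring flap of the counter's battery collector

ROBOT

A 6-joint arm with a two-finger parallel gripper is mounted at the origin on the work surface. World frame = base frame: x ahead of the robot, y to its left, z up, the work surface at z = 0. Lengths are in m, angles in rad, forces in N, time in s.
With the tool pointing down it reaches from about 0.325 to 1 m from the base axis. Payload 5.1 kg.
Tool frame: the origin (TCP) lies between the finger pads; the fingertips stand 11 mm ahead of it and the grasp point (between the pads) lies 8 mm behind it; z points along the fingers, x is the direction in which the jaws open and shut, and the axes are right-handed (so a half turn about z gives the same grasp; the last joint's range is limited). The gripper opens to 85 mm and grips with 20 to 120 N. Pads are 22 mm wide; open, the fingers measure 114 mm over their backs; the gripper's body (76 mm by 85 mm) begins 54 mm behind the grasp point. The pads swing forward as they close: fully open they stand 13 mm farther back than shut.
Start: joints at [-1.316, 0.124, 1.65, -0, 1.367, -0.083], TCP at [0.215, -0.613, 0.242] pointing down, gripper open.
Joint ranges: [-2.61, 2.61], [-1.02, 2.33], [0.03, 2.71], [-1.35, 4.49], [0.32, 2.68], [-2.91, 2.91]. Speed limits (rad/s): [2.57, 2.57, 3.14, 3.14, 3.14, 3.14].

INTERFACE

Orientations are given as a unit quaternion [w, x, y, z].
In Python, from cell import ctrl gives the robot as it stands. The module is installed in compiled form; this text tells all that it offers.
- The arm moves only by the tool carry_out, never from a script. Its argument "rows" is one flat list of numbers, 7 for each row, row after row: the turn, a rotation vector about the tool's x, y, z in degrees, then the shift along the tool's x, y, z in cm, then the opening, from 0 (shut) to 1 (fully open). In form: [wx, wy, wz, dx, dy, dz, claw, wx, wy, wz, dx, dy, dz, claw, ...]. A call has 1 to 8 rows; each row shifts and turns the commanded pose from where the row before left it, along the tool's axes as they then stand; what a row does not reach is not made up. A row lasts 1/8 s, in which the tool goes at most 62.5 mm and 10.7 degrees, less where a joint would pass 70% of its speed; a pose out of reach is approached as far as the arm can. A call with a gripper value outside its range is refused whole. The fingers move at their own pace and stop on an object; "newtons" is the grip in N (left out, the last holds). Time passes only in rows, so rows that do not move let the fingers close. It gives the time, the measured TCP pose, the force and the opening at its end, in the units of the state.
- ctrl.get_obs(): the state, without advancing time (a new reading comes with each control period).
- ctrl.read_camera(name): name is "scene" or "top" or "wrist"; returns (picture, depth): 420x560x3 uint8, red, green, blue; 420x560 float32, m along the optical axis (not along the pixel's ray), 0 where there is no reading.
- ctrl.get_calibration(name): a dict with "camera_matrix" (3x3 intrinsics, pixels), "dist_coeffs" ([k1, k2, p1, p2, k3] as OpenCV has them; the pictures are not rectified), "R" (3x3) and "t" (3): a world point X has camera coordinates R X + t; the wrist camera has in their place "tool_from_camera" (4x4, takes a point from camera to tool coordinates, whose origin is the TCP and whose axes are the tool frame's). Camera axes: x right, y down, z forward; pixel columns grow to the right and rows downward; lengths in m; the calibration is good to about 2 mm. A picture is of the moment at which its call begins: read the wrist's pose just before it. get_calibration takes no time and is no camera call.
- ctrl.hand_in(): hands the job in, once; it reports no verdict.
The state is a dict: "time": time; "qpos": joint angles; "joint_velocities": joint speeds; "joint_torque": joint torques, N m; "eef_pos": TCP position; "tool_rot": TCP orientation; "force": force on the tool from outside, world axes, zero at the start; "torque": the same for the moment, N m; "opening": finger opening in m.
Only numpy, scipy, OpenCV 4.12 (cv2) and the standard library are available. Lean on these libraries where they do the work, as an engineer would, in place of code of your own. Each camera call takes 0.05 s, during which the arm holds its last target. There are 200 camera calls.

TASK

Put the used orange block battery into the battery collector on the shop counter without picking it up: press the green spring flap down with one fingertip and, while it is held down, push the battery off the ledge and across the flap with the other finger until it drops into the clear bin behind, then let the flap spring shut again. Never lift the battery, never ram it against the shut flap or press it down hard, and leave the other things on the counter where they are.

Things in the scene. Friction and masses are not known exactly. Their poses are not given: they have to be found in the camera images.
- collector: Battery collector fixed to the counter; place and direction vary. Origin on the counter under the middle of the flap's hinge line; +x is the pushing direction, z up. Grey ledge 60 mm high, 110 wide, from x = -140 mm to 0, with black side rails 10 mm tall, 98 mm apart inside. Beyond x = 0 lies the bin. Green cheeks beside the flap (x = -5 to 110 mm, 98 mm apart inside) rise 23 mm above the ledge.
- bin (a point): Centre of the floor of the open-topped clear bin (x = 90 mm in the collector's frame, 6 mm above the counter). The bin runs from x = 0 to 175 mm, 100 mm wide inside; its clear walls end 54 mm above the counter, 6 mm lower than the ledge.
- flap (a joint): Angle of the green spring flap (rad): 0 shut, 1.13 level with the ledge, 1.25 its stop. A plate 100 mm long, 88 wide, 4 thick, hinged at the ledge's end. Shut, it rises at 65 degrees from level, leaning away from the ledge over the bin; pressed, it turns down and away, and it springs back when let go. Spring 0.1 N m shut to 0.2 N m open: about 4 N at 50 mm from the hinge.
- flap_edge (a point): Middle of the flap's free edge, 100 mm from the hinge; shut, it is 42 mm past the hinge line and about 149 mm above the counter. With the flap down it is the end of a bridge over the bin: the battery drops into the bin off this edge.
- flap_hinge (a point): Middle of the hinge line, at the ledge's height (60 mm above the counter); axes as the collector's.
- battery: Orange block battery with a dark end, about 45 g, lying flat on the ledge. 26 mm along its x, 48 mm along its y, 17 mm tall; origin at the centre of its underside. It starts with its x roughly (within 0.25 rad) along the collector's +x, 45 to 90 mm before the hinge line.
- round_cell: Bystander, not to be moved: blue upright round battery, 33 mm across, 61 tall; origin at the centre of its underside.
- mug: Bystander, not to be moved: blue mug, 80 mm across, 92 tall; origin at the centre of its underside.
- label_roll: Bystander, not to be moved: paper label roll lying flat, 64 mm across, 28 tall; origin at the centre of its underside.
- stapler: Bystander, not to be moved: red stapler, 130 x 34 x 50 mm; origin at the centre of its underside.
- hard_tag: Bystander, not to be moved: white hard garment tag, about 85 x 50 x 15 mm; origin at the centre of its underside.
- drink_can: Bystander, not to be moved: green drink can, 66 mm across, 115 tall; origin at the centre of its underside.

How it is judged:
On the way, in this order (a step that is already met when the one before it is completed fails the run):
1. the flap is pressed well down (over 0.8 rad) while the battery is still on the ledge (value of joint flap above 0.8 rad and x of battery in the frame of collector below 0 m and z of battery in the frame of collector above 0.05 m), for 0.1 s.
2. the battery crosses over the flap while the flap is held down (over 0.8 rad) (value of joint flap above 0.8 rad and x of battery in the frame of collector above 0.03 m and z of battery in the frame of collector above 0.045 m), for 0.1 s.
At the end, for the whole second after the job is handed in: the battery lies at rest (under 20 mm/s) in the clear bin, its origin between the hinge line and the far wall and less than 45 mm above the counter, and the flap has sprung shut (under 0.1 rad) (x of battery in the frame of collector between 0 and 0.18 m and y of battery in the frame of collector between -0.055 and 0.055 m and z of battery in the frame of collector below 0.045 m and value of joint flap below 0.1 rad and linear speed of battery below 0.02 m/s); the robot touches nothing.
It fails at once if the battery is lifted (more than 25 mm above the ledge) (height (world z) of battery above 0.085 m).
It fails at once if the battery is rammed against the flap or pressed on the collector with over 10 N while the flap is less than 0.6 rad open (value of joint flap below 0.6 rad and contact force between battery and collector above 10 N).
It fails at once if the battery falls off the ledge to the counter outside the bin (height (world z) of battery below 0.05 m and not (x of battery in the frame of collector between 0 and 0.18 m and y of battery in the frame of collector between -0.055 and 0.055 m)).
It fails at once if a bystander is moved more than 30 mm (distance of any of round_cell, mug, label_roll, stapler, hard_tag, drink_can from where it was at the start of the episode above 0.03 m).
It also fails if it takes over 48 s, if anything falls off the work surface, if the arm or the gripper's body presses on something with over 40 N, if the wrist force passes 120 N, or if a joint passes its speed limit or range.

## Working session

There is one attempt and no reset: what is moved stays moved. The work goes in short steps, Python scripts to look and compute and a tool call to move; the robot and the scene stay as the last step left them, time stands still between calls to the robot, and variables do not carry over. Pictures are saved under pics/ and viewed, about 8 in all and at most 12, crops included, and the job is handed in when it is done.

Besides the shell and the picture viewer there is one more tool, called after ">>>" as name(argument=value, ...), one argument or row to a line, values as JSON. carry_out: Moves the arm, as the interface text tells. Its arguments: {"type":"object","properties":{"rows":{"type":"array","items":{"type":"number"}},"newtons":{"type":"number"}},"required":["rows"]}

```bash
mkdir -p pics
cat > h.py <<'E'
import numpy as np, cv2
from cell import ctrl
def snap(n,f=None):
    p,d=ctrl.read_camera(n)
    if f: cv2.imwrite('pics/'+f,p[:,:,::-1])
    return p,d
def pts(n,d,uv,tool=None):
    c=ctrl.get_calibration(n);K=np.array(c['camera_matrix']);uv=np.array(uv,float).reshape(-1,1,2)
    r=cv2.undistortPoints(uv,K,np.array(c['dist_coeffs']))[:,0]
    z=np.array([d[int(v),int(u)] for u,v in uv[:,0]])
    P=np.c_[r*z[:,None],z]
    return (P-np.array(c['t']))@np.array(c['R'])
def cloud(n,d,m):
    v,u=np.nonzero(m&(d>0)); return pts(n,d,np.c_[u,v])
E
python3 - <<'E'
from h import *
o=ctrl.get_obs();print({k:np.round(v,3) for k,v in o.items()})
for n in('top','scene'):
    p,d=snap(n,n+'0.png'); c=ctrl.get_calibration(n);R=np.array(c['R']);print(n,-R.T@np.array(c['t']),R[2])
    h=cv2.cvtColor(p,cv2.COLOR_RGB2HSV)
    for nm,lo,hi in(('orange',5,20),('green',45,85)):
        m=(h[...,0]>=lo)&(h[...,0]<=hi)&(h[...,1]>120)&(h[...,2]>60)
        k,lab,st,ce=cv2.connectedComponentsWithStats(m.astype('uint8'))
        for i in range(1,k):
            if st[i,4]>60:
                P=cloud(n,d,lab==i); print(nm,st[i],ce[i].round(),np.median(P,0).round(3),P.min(0).round(3),P.max(0).round(3))
E
```

```text
{'time': np.float64(0.0), 'qpos': array([-1.316,  0.124,  1.652,  0.   ,  1.368, -0.083]), 'joint_velocities': array([ 0.001,  0.   , -0.001,  0.001,  0.002,  0.   ]), 'joint_torque': array([ 0.0000e+00, -4.2362e+01, -3.6545e+01, -0.0000e+00,  7.0000e-03,
       -0.0000e+00]), 'eef_pos': array([ 0.215, -0.613,  0.241]), 'tool_rot': array([-0.001,  0.816, -0.578, -0.001]), 'force': array([-0.184, -0.606, -0.387]), 'torque': array([ 0.017,  0.012, -0.006]), 'opening': np.float64(0.085)}
top [0.39483646 0.14050649 1.0885742 ] [ 0.15333064 -0.01802297 -0.98801057]
orange [410  56  35  47 631] [427.  76.] [ 0.881 -0.202  0.028] [ 0.816 -0.243  0.021] [ 0.925 -0.164  0.034]
orange [395 214  22  22 261] [406. 224.] [ 0.536 -0.136  0.076] [ 0.514 -0.157  0.058] [ 0.557 -0.116  0.082]
green [326 165  35  52 152] [346. 184.] [ 0.624 -0.009  0.086] [ 0.539 -0.036  0.078] [0.654 0.028 0.152]
green [305 210  52  26 134] [331. 223.] [0.534 0.017 0.082] [ 0.511 -0.034  0.077] [0.559 0.069 0.088]
scene [1.25104081 0.5887788  0.71198976] [-0.67566617 -0.42946919 -0.59919233]
orange [  2   0  95 100 2
[... 1002 characters left out ...]
 131.] [ 0.613 -0.636  0.104] [ 0.568 -0.643  0.093] [ 0.652 -0.63   0.116]
orange [192 173  16  13 150] [199. 179.] [ 0.541 -0.128  0.078] [ 0.516 -0.151  0.06 ] [ 0.616 -0.032  0.144]
green [207 170  33  12  63] [222. 176.] [ 0.583 -0.013  0.148] [ 0.484 -0.099  0.071] [0.618 0.011 0.153]
green [236 183  22  30  70] [247. 195.] [0.543 0.032 0.084] [ 0.515 -0.023  0.059] [0.562 0.073 0.1  ]
green [198 196  22  31  96] [210. 209.] [ 0.637 -0.01   0.084] [ 0.601 -0.07   0.062] [0.657 0.032 0.087]
green [385 251  28  41 747] [398. 272.] [0.576 0.438 0.067] [0.552 0.403 0.009] [0.583 0.454 0.112]
green [190 273  34  28 506] [207. 286.] [0.818 0.132 0.063] [0.79  0.101 0.055] [0.843 0.163 0.069]
```

View pics/top0.png

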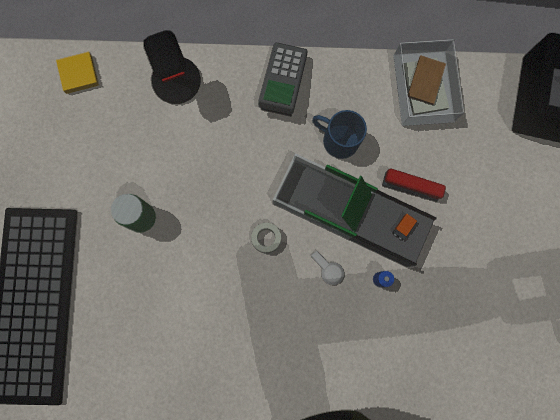

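View pics/scene0.png

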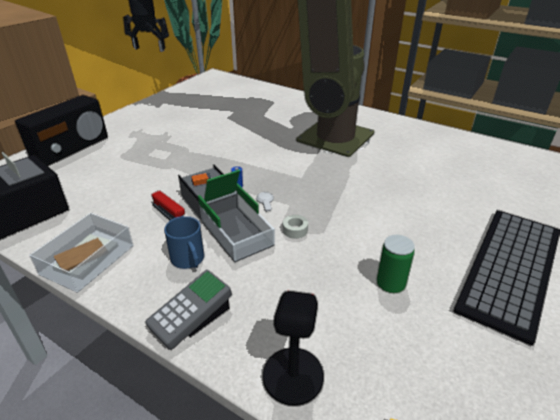

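The top view shows the collector with its ledge lower right (orange battery at 406,224), the flap at about (357,205) and the bin upper left. The pushing direction is roughly world (0.44, 0.9). Next I'll fit the frame from both views.

```bash
cat > fit.py <<'E'
from h import *
out={}
for n in('top','scene'):
    p,d=snap(n); c=ctrl.get_calibration(n)
    P=cloud(n,d,np.ones(d.shape,bool)); v,u=np.nonzero(d>0); col=p[v,u]
    hsv=cv2.cvtColor(col[None],cv2.COLOR_RGB2HSV)[0].astype(int)
    roi=(P[:,0]>.4)&(P[:,0]<.75)&(P[:,1]>-.3)&(P[:,1]<.2)
    g=roi&(hsv[:,0]>45)&(hsv[:,0]<85)&(hsv[:,1]>100)
    a=np.radians(64)
    led=roi&(P[:,2]>.052)&(P[:,2]<.076)&(hsv[:,1]<60)
    ch=g&(P[:,2]>.079)&(P[:,2]<.088)
    fl=g&(P[:,2]>.095)
    k,_=cv2.minAreaRect(P[led][:,:2].astype('f4'))[:2],0
    print(n,'ledge rect',cv2.minAreaRect(P[led][:,:2].astype('f4')),led.sum(),np.median(P[led],0))
    q=P[ch][:,:2]
    for it in range(3):   # cheeks: two parallel lines
        e=np.array([np.cos(a),np.sin(a)]);f=np.array([-e[1],e[0]]);y=q@f
        lo,hi=np.percentile(y,2),np.percentile(y,98); s=y>(lo+hi)/2
        angs=[]
        for m in(s,~s):
            l=cv2.fitLine(q[m].astype('f4'),cv2.DIST_HUBER,0,.01,.01).ravel()
            t=np.degrees(np.arctan2(l[1],l[0])); angs.append((t-64+90)%180-90+64)
        a=np.radians(np.mean(angs))
    e=np.array([np.cos(a),np.sin(a)]);f=np.array([-e[1],e[0]]);y=q@f
    print(' cheek angs',angs,'y',np.median(y[s]),np.median(y[~s]),'x ext',[np.percentile((q@e)[m],[2,98]).round(4) for m in(s,~s)])
    F=P[fl]; print(' flap n',len(F),'x-ext',np.percentile(F[:,:2]@e,[2,50,98]),'zmax',np.percentile(F[:,2],98),'y ext',np.percentile(F[:,:2]@f,[2,98]))
    if len(F)>20:
        l=np.polyfit(F[:,2],F[:,:2]@e,1); print(' flap slope deg',np.degrees(np.arctan(1/l[0])),'x at z=.06',np.polyval(l,.06))
    b=roi&(hsv[:,0]<20)&(hsv[:,1]>120)&(P[:,2]>.068)&(P[:,1]<-.09)
    L=P[led][:,:2]; print(' ledge e ext',np.percentile(L@e,[1,99]),'f ext',np.percentile(L@f,[1,99]))
    B=P[b]; print(' bat',len(B),np.median(B,0),'e',np.percentile(B[:,:2]@e,[2,98]),'f',np.percentile(B[:,:2]@f,[2,98]), cv2.minAreaRect(B[:,:2].astype('f4')))
E
python3 fit.py
```

```text
top ledge rect ((0.5986224412918091, -0.052974432706832886), (0.3326030969619751, 0.23765717446804047), 55.02030944824219) 3716 [ 0.53550507 -0.10328944  0.05970412]
 cheek angs [np.float32(66.63078), np.float32(65.80762)] y -0.4824563890263543 -0.5853497777341379 x ext [array([0.1789, 0.2868]), array([0.1787, 0.2854])]
 flap n 384 x-ext [0.19555197 0.21096007 0.22262035] zmax 0.15102566281623012 y ext [-0.57474305 -0.49283365]
 flap slope deg 64.00842462865427 x at z=.06 0.17723923060187197
 ledge e ext [0.04113308 0.35699959] f ext [-0.64210033 -0.47767048]
 bat 250 [ 0.53616673 -0.13631062  0.07614482] e [0.07692432 0.10527986] f [-0.56412297 -0.52603015] ((0.5353690385818481, -0.13629844784736633), (0.026416318491101265, 0.04014839977025986), 56.03538513183594)
scene ledge rect ((0.5678185224533081, -0.0263812392950058), (0.3323782980442047, 0.17333021759986877), 54.45365524291992) 941 [ 0.56768984 -0.09459762  0.06073533]
 cheek angs [np.float32(74.92422), np.float32(61.49443)] y -0.4932825403396695 -0.5935801636671106 x ext [array([0.1742, 0.2732]), array([0.1645, 0.2708])]
 flap n 443 x-ext [0.18086905 0.1951792  0.20907009] zmax 0.15138296029195505 y ext [-0.58185937 -0.49986895]
 flap slope deg 65.14524128167852 x at z=.06 0.1651736209039458
 ledge e ext [0.02695887 0.34519075] f ext [-0.60143794 -0.48050793]
 bat 127 [ 0.53978517 -0.12947055  0.07887124] e [0.06310397 0.09214002] f [-0.56776086 -0.52890994] ((0.5377858281135559, -0.13119979202747345), (0.03138316795229912, 0.0403592623770237), 61.7282600402832)
```

```bash
cat >> h.py <<'E'
from scipy.spatial.transform import Rotation as Ro
A=66.2; H=np.array([.562,-.050,0.])
C=Ro.from_euler('z',A,degrees=True).as_matrix()          # collector axes
Tg=C@np.diag([-1.,1,-1])                                  # tool x = -collector x, z down
def tool():
    o=ctrl.get_obs(); return o,np.array(o['eef_pos']),Ro.from_quat(np.roll(o['tool_rot'],-1)).as_matrix()
def goal(*cs):
    """collector-frame TCP goals (m) -> turn, then shifts in tool axes"""
    o,p,R=tool()
    print('t',round(float(o['time']),2),'tcp in coll mm',((p-H)@C*1e3).round(1),'open',round(float(o['opening'])*1e3,1),'F coll',(np.array(o['force'])@C).round(1))
    print('turn deg (tool)',np.degrees(Ro.from_matrix(R.T@Tg).as_rotvec()).round(1))
    for c in cs:
        q=H+C@np.array(c); print('to',c,'shift cm',((q-p)@Tg*100).round(2)); p=q
E
python3 - <<'E'
from h import *
goal((-.13,-.006,.24))
print(np.round(ctrl.get_calibration('wrist')['tool_from_camera'],3))
E
```

```text
t 0.2 tcp in coll mm [-654.9   90.1  241.5] open 85.9 F coll [ 0.7  0.2 -0.9]
turn deg (tool) [ 0.   0.1 43.2]
to (-0.13, -0.006, 0.24) shift cm [-52.49  -9.61   0.15]
[[ 1.    -0.002  0.     0.001]
 [ 0.001  0.947  0.32  -0.082]
 [-0.001 -0.32   0.947 -0.131]
 [ 0.     0.     0.     1.   ]]
```

>>> carry_out(
  rows=[0,0,10.7,0,0,0,0,0,0,10.7,0,0,0,0,0,0,10.7,0,0,0,0,0,0,10.7,0,0,0,0,0,0,0.4,-4,-0.8,0,0,0,0,0,-5.5,-1.0,0,0,0,0,0,-5.5,-1.0,0,0,0,0,0,-5.5,-1.0,0,0],
  newtons=20,
)

```text
time: 1.2
eef_pos: [0.3334, -0.4394, 0.2421]
tool_rot: [0.0, -0.546, 0.838, 0.0]
force: [0.2, -0.9, -0.4]
opening: 0.0003
```

>>> carry_out(
  rows=[0,0,0,-5.5,-1.0,0,0,0,0,0,-5.5,-1.0,0,0,0,0,0,-5.5,-1.0,0,0,0,0,0,-5.5,-1.0,0,0,0,0,0,-5.5,-1.0,0,0,0,0,0,-4.5,-0.8,0,0,0,0,0,0,0,0,0,0,0,0,0,0,0,0],
)

```text
time: 2.2
eef_pos: [0.5149, -0.1719, 0.2421]
tool_rot: [-0.0, -0.546, 0.838, 0.0]
force: [0.3, -0.1, -0.5]
opening: -0.0002
```

Run:
```python
from h import *
goal((-.13,-.006,.13))
p,d=snap('wrist','w1.png')
c=ctrl.get_calibration('wrist');T=np.array(c['tool_from_camera']);o,q,R=tool()
v,u=np.nonzero(d>0)
r=cv2.undistortPoints(np.c_[u,v].astype(float)[:,None],np.array(c['camera_matrix']),np.array(c['dist_coeffs']))[:,0]
z=d[v,u];X=np.c_[r*z[:,None],z]; X=(X@T[:3,:3].T+T[:3,3])
W=((X@R.T+q)-H)@C
h=cv2.cvtColor(p,cv2.COLOR_RGB2HSV)[v,u].astype(int)
hand=np.abs(X[:,2])<.0
b=(h[:,0]<20)&(h[:,1]>120)&(W[:,2]>.07)&(W[:,2]<.085)&(abs(W[:,0]+.08)<.06)&(abs(W[:,1])<.05)
print('bat',b.sum(),np.percentile(W[b],[1,50,99],axis=0).round(4),cv2.minAreaRect(W[b][:,:2].astype('f4')))
l=(abs(W[:,2]-.06)<.003)&(abs(W[:,0]+.07)<.09)&(abs(W[:,1])<.06); print('ledge',l.sum(),np.percentile(W[l],[1,50,99],axis=0).round(4))
g=(h[:,0]>45)&(h[:,0]<85)&(h[:,1]>100)&(abs(W[:,1])<.08)&(W[:,0]>-.02)&(W[:,0]<.15)
print('green',g.sum(),np.percentile(W[g],[1,50,99],axis=0).round(4) if g.sum() else '')
k=g&(W[:,2]>.09)
if k.sum()>30:
  f=np.polyfit(W[k,2],W[k,0],1);print('flap x at .06',np.polyval(f,.06),'ang',np.degrees(np.arctan(1/f[0])),np.percentile(W[k,1],[1,99]))
```

```text
t 2.2 tcp in coll mm [-130.5   -6.1  242.1] open -0.2 F coll [ 0.1 -0.3 -0.5]
turn deg (tool) [ 0. -0. -0.]
to (-0.13, -0.006, 0.13) shift cm [-5.000e-02  1.000e-02  1.121e+01]
bat 1318 [[-0.1049 -0.0314  0.0721]
 [-0.0906 -0.012   0.0761]
 [-0.0763  0.0094  0.078 ]] ((-0.09026218950748444, -0.010863106697797775), (0.040790192782878876, 0.02586648054420948), 78.71101379394531)
ledge 13555 [[-0.1401 -0.0465  0.0575]
 [-0.0629 -0.0005  0.0592]
 [-0.0014  0.0505  0.0622]]
green 13659 [[-0.0032 -0.0555  0.0606]
 [ 0.0236 -0.006   0.1084]
 [ 0.0965  0.0509  0.1484]]
flap x at .06 -0.0027839826651391147 ang 64.62878135261387 [-0.0429903  0.0422698]
```

View pics/w1.png

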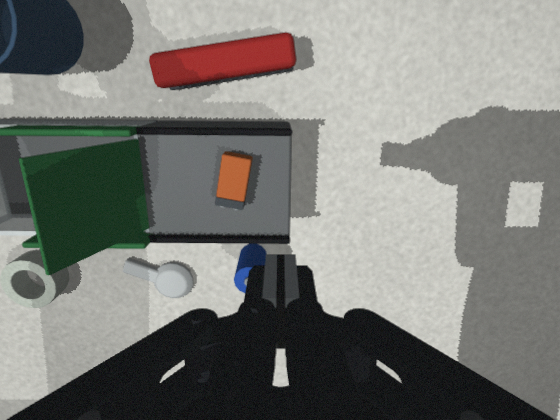

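The wrist view shows the battery at about (235,178), yawed about -11°, with its dark end toward +y. The flap is shut and the ledge is clear. The frame checks out: ledge at 59 mm, flap at 64.6°. I'll lower the shut fingers behind the battery.

>>> carry_out(
  rows=[0,0,0,0,0,4,0,0,0,0,0,0,4,0,0,0,0,0,0,4,0,0,0,0,0,0,2.5,0,0,0,0,0,0,1.2,0,0,0,0,0,0,0.6,0,0,0,0,0,0,0,0],
)

```text
time: 3.12
eef_pos: [0.5155, -0.1722, 0.08]
tool_rot: [0.0, -0.546, 0.838, -0.0]
force: [-0.3, 0.2, 0.4]
opening: -0.0001
```

Run:
```python
from h import *
goal((-.046,-.007,.078))
p,d=snap('scene'); cv2.imwrite('pics/s1.png',cv2.resize(p[120:280,120:320,::-1],(800,640))[:600])
```

```text
t 3.12 tcp in coll mm [-130.6   -6.8   80. ] open -0.1 F coll [0.  0.3 0.4]
turn deg (tool) [-0.1 -0.  -0.1]
to (-0.046, -0.007, 0.078) shift cm [-8.46 -0.02  0.2 ]
```

View pics/s1.png

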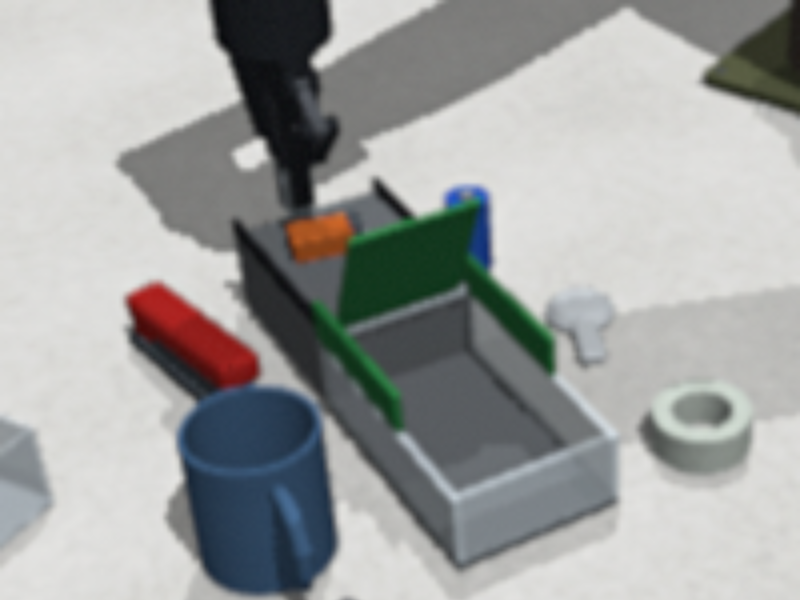

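The shut fingers stand behind the orange battery, low over the ledge, with no contact. Now I'll push gently.

>>> carry_out(
  rows=[0,0,0,-0.5,0,0.1,0,0,0,0,-0.5,0,0.1,0,0,0,0,-0.6,0,0,0,0,0,0,-0.6,0,0,0,0,0,0,-0.6,0,0,0,0,0,0,-0.6,0,0,0,0,0,0,-0.6,0,0,0,0,0,0,-0.6,0,0,0],
)

```text
time: 4.18
eef_pos: [0.5339, -0.1293, 0.0773]
tool_rot: [-0.0, -0.546, 0.838, -0.0]
force: [-0.1, -0.6, 0.4]
opening: 0.0001
```

>>> carry_out(
  rows=[0,0,0,-0.6,0,0,0,0,0,0,-0.6,0,0,0,0,0,0,-0.6,0,0,0,0,0,0,-0.6,0,0,0,0,0,0,-0.6,0,0,0,0,0,0,-0.4,0,0,0,0,0,0,0,0,0,0],
)

```text
time: 5.05
eef_pos: [0.5476, -0.0982, 0.0772]
tool_rot: [-0.0, -0.546, 0.838, 0.0]
force: [-0.1, -0.6, 0.4]
opening: 0.0002
```

```bash
cat > look.py <<'E'
from h import *
goal((-.06,-.007,.078))
for n in('top','scene'):
    p,d=snap(n); P=(cloud(n,d,np.ones(d.shape,bool))-H)@C; v,u=np.nonzero(d>0)
    h=cv2.cvtColor(p,cv2.COLOR_RGB2HSV)[v,u].astype(int)
    b=(h[:,0]<20)&(h[:,1]>120)&(abs(P[:,0]-.02)<.16)&(abs(P[:,1])<.06)&(P[:,2]>0)&(P[:,2]<.12)
    g=(h[:,0]>45)&(h[:,0]<85)&(h[:,1]>100)&(abs(P[:,1])<.044)&(abs(P[:,0]-.05)<.06)&(P[:,2]>.04)
    if b.sum()>5: print(n,'bat',b.sum(),np.percentile(P[b],[2,50,98],axis=0).round(3).tolist(),cv2.minAreaRect(P[b][:,:2].astype('f4'))[1:])
    if g.sum()>5: print(n,'flap',g.sum(),np.percentile(P[g],[2,50,98],axis=0).round(3).tolist())
    if n=='scene': cv2.imwrite('pics/s%d.png'%(ctrl.get_obs()['time']*100),cv2.resize(p[120:280,120:320,::-1],(800,640))[:600])
E
python3 look.py; ls pics
```

```text
t 5.05 tcp in coll mm [-49.9  -6.3  77.2] open 0.2 F coll [-0.6 -0.1  0.4]
turn deg (tool) [ 0.  0. -0.]
to (-0.06, -0.007, 0.078) shift cm [ 1.01 -0.07 -0.08]
top bat 116 [[-0.037, -0.007, 0.068], [-0.022, 0.004, 0.076], [-0.012, 0.012, 0.115]] ((0.01889140158891678, 0.02650967426598072), 84.75712585449219)
top flap 338 [[-0.0, -0.041, 0.064], [0.027, -0.001, 0.122], [0.042, 0.041, 0.151]]
scene bat 16 [[-0.051, -0.043, 0.064], [-0.027, -0.027, 0.079], [0.028, -0.016, 0.119]] ((0.005484629422426224, 0.09130527824163437), 70.30014038085938)
scene flap 641 [[0.005, -0.041, 0.066], [0.027, -0.001, 0.112], [0.045, 0.042, 0.151]]
s1.png
s515.png
scene0.png
top0.png
w1.png
```

>>> carry_out(
  rows=[0,0,0,1,0,0,0,0,0,0,0,0,-4,0,0,0,0,0,0,-6,0,0,0,0,0,0,-2,0.65,0,0,0,-2.5,0,0,0.65,0,0,0,-2.4,0,0,0.65,0,0,0,0,0,0,0.65,0,0,0,0,0,0,0.65],
)

```text
time: 6.15
eef_pos: [0.5627, -0.0634, 0.1966]
tool_rot: [-0.001, -0.546, 0.838, 0.0]
force: [0.1, -0.0, 0.2]
opening: 0.0553
```

```bash
python3 look.py
python3 - <<'E'
from h import *
snap('wrist','w2.png')
E
```

```text
t 6.15 tcp in coll mm [-12.   -6.1 196.6] open 55.3 F coll [ 0.  -0.1  0.2]
turn deg (tool) [ 0.1 -0.  -0.1]
to (-0.06, -0.007, 0.078) shift cm [ 4.8  -0.09 11.86]
top bat 90 [[-0.023, -0.026, 0.064], [-0.015, -0.003, 0.076], [-0.011, 0.012, 0.08]] ((0.011900425888597965, 0.0440555177628994), 3.0473921298980713)
top flap 539 [[-0.001, -0.025, 0.063], [0.021, 0.007, 0.111], [0.042, 0.042, 0.151]]
scene bat 16 [[-0.054, -0.043, 0.064], [-0.026, -0.026, 0.078], [0.028, -0.015, 0.118]] ((0.005539641249924898, 0.09417547285556793), 73.47587585449219)
scene flap 639 [[0.005, -0.04, 0.066], [0.027, -0.001, 0.111], [0.044, 0.042, 0.15]]
```

View pics/w2.png

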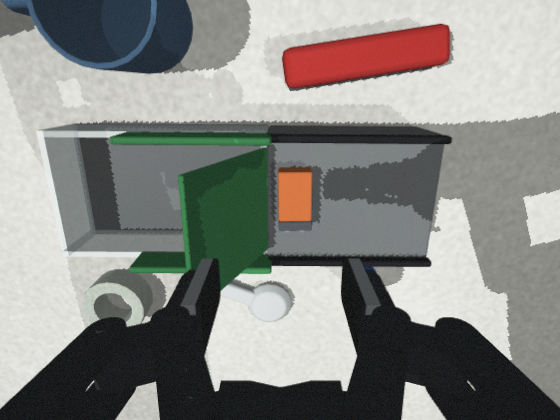

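Battery now squared up just before the flap. I'll shift back 2 mm and press the flap down.

>>> carry_out(
  rows=[0,0,0,0.2,0.3,0,0.65,0,0,0,0,0,2,0.65,0,0,0,0,0,2,0.65,0,0,0,0,0,2,0.65,0,0,0,0,0,2,0.65,0,0,0,0,0,1.5,0.65,0,0,0,0,0,1,0.65,0,0,0,0,0,1,0.65],
)

```text
time: 7.3
eef_pos: [0.5613, -0.0638, 0.0836]
tool_rot: [0.001, -0.546, 0.838, -0.001]
force: [-0.9, -1.0, 9.0]
opening: 0.0555
```

```bash
python3 look.py; ls pics
```

```text
t 7.3 tcp in coll mm [-12.9  -4.9  83.6] open 55.5 F coll [-1.3  0.4  9. ]
turn deg (tool) [-0.2  0.1 -0.1]
to (-0.06, -0.007, 0.078) shift cm [ 4.71 -0.21  0.56]
top flap 1133 [[0.001, -0.041, 0.061], [0.05, 0.013, 0.101], [0.076, 0.042, 0.121]]
scene bat 112 [[-0.032, -0.027, 0.064], [-0.013, -0.016, 0.078], [0.012, -0.001, 0.096]] ((0.029214609414339066, 0.05660395324230194), 69.74246215820312)
scene flap 90 [[0.003, -0.043, 0.054], [0.08, -0.009, 0.117], [0.084, 0.039, 0.121]]
s1.png
s515.png
s625.png
s740.png
scene0.png
top0.png
w1.png
w2.png
```

View pics/s740.png

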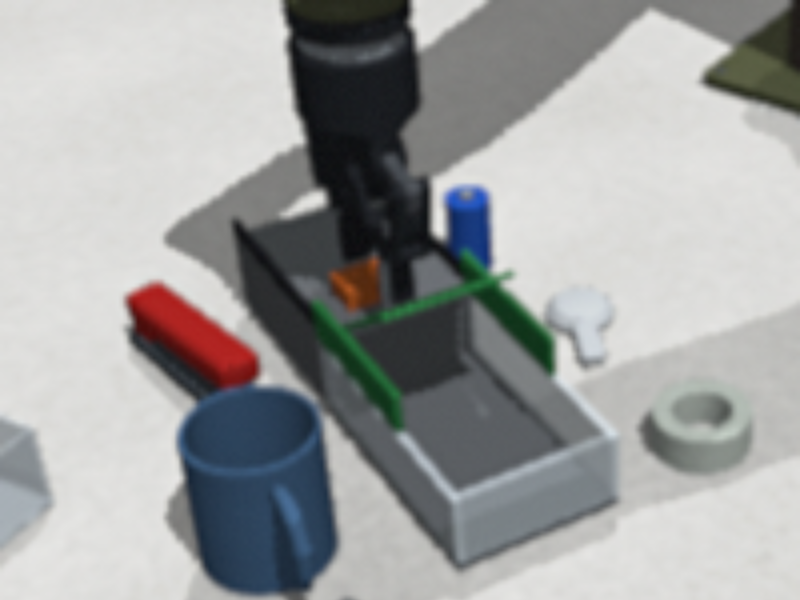

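>>> carry_out(
  rows=[0,0,0,0,0,0.4,0.65,0,0,0,0,0,0.3,0.65,0,0,0,0,0,0.2,0.65,0,0,0,0,0,0,0.65],
)

```text
time: 7.9
eef_pos: [0.5619, -0.0632, 0.0754]
tool_rot: [0.002, -0.546, 0.838, -0.001]
force: [0.9, 1.3, 7.3]
opening: 0.0556
```

```bash
python3 look.py; ls pics
```

```text
t 7.9 tcp in coll mm [-12.1  -5.2  75.4] open 55.6 F coll [ 1.5 -0.3  7.3]
turn deg (tool) [-0.3  0.1 -0.1]
to (-0.06, -0.007, 0.078) shift cm [ 4.79 -0.18 -0.26]
top flap 1438 [[0.002, -0.041, 0.061], [0.057, 0.011, 0.083], [0.09, 0.042, 0.097]]
scene bat 123 [[-0.038, -0.027, 0.063], [-0.015, -0.016, 0.078], [0.009, 0.002, 0.096]] ((0.027947530150413513, 0.06942933052778244), 69.03504943847656)
scene flap 394 [[0.01, -0.043, 0.066], [0.063, -0.002, 0.087], [0.096, 0.042, 0.1]]
s1.png
s515.png
s625.png
s740.png
s800.png
scene0.png
top0.png
w1.png
w2.png
```

>>> carry_out(
  rows=[0,0,0,0,0,0.3,0.65,0,0,0,0,0,0.3,0.65,0,0,0,0,0,0.1,0.65,0,0,0,0,0,0,0.65],
)

```text
time: 8.5
eef_pos: [0.5626, -0.0624, 0.0689]
tool_rot: [0.003, -0.545, 0.838, -0.001]
force: [2.9, 4.9, 8.6]
opening: 0.0557
```

```bash
python3 look.py; ls pics|tail -3
```

```text
t 8.5 tcp in coll mm [-11.1  -5.5  68.9] open 55.7 F coll [ 5.6 -0.7  8.6]
turn deg (tool) [-0.3  0.3 -0.1]
to (-0.06, -0.007, 0.078) shift cm [ 4.89 -0.15 -0.91]
top flap 1532 [[0.003, -0.041, 0.059], [0.06, 0.011, 0.066], [0.096, 0.042, 0.072]]
scene bat 124 [[-0.039, -0.027, 0.062], [-0.013, -0.017, 0.078], [0.025, 0.001, 0.113]] ((0.027576681226491928, 0.07119031995534897), 69.8304214477539)
scene flap 675 [[0.007, -0.039, 0.063], [0.061, 0.001, 0.069], [0.102, 0.042, 0.074]]
top0.png
w1.png
w2.png
```

Flap is about 1.0 rad open and the battery is still on the ledge. Now I'll push it across.

>>> carry_out(
  rows=[0,0,0,-0.4,0,0,0.65,0,0,0,-0.6,0,0,0.65,0,0,0,-0.6,0,0,0.65,0,0,0,-0.6,0,0,0.65,0,0,0,-0.6,0,0,0.65,0,0,0,-0.6,0,0,0.65,0,0,0,-0.4,0,0,0.65,0,0,0,0,0,0,0.65],
)

```text
time: 9.6
eef_pos: [0.5757, -0.0285, 0.0669]
tool_rot: [0.0, -0.546, 0.838, -0.0]
force: [-1.6, -1.2, 5.8]
opening: 0.0556
```

```bash
python3 look.py; ls -t pics|head -1
```

```text
t 9.6 tcp in coll mm [25.2 -3.9 66.9] open 55.6 F coll [-1.7  1.   5.8]
turn deg (tool) [-0.1  0.  -0. ]
to (-0.06, -0.007, 0.078) shift cm [ 8.52 -0.31 -1.11]
top flap 675 [[0.041, -0.04, 0.056], [0.075, 0.019, 0.059], [0.098, 0.043, 0.064]]
scene bat 140 [[-0.002, -0.027, 0.063], [0.021, -0.014, 0.078], [0.06, 0.003, 0.111]] ((0.02971123345196247, 0.06936673074960709), 70.43274688720703)
scene flap 599 [[0.014, -0.037, 0.06], [0.071, 0.001, 0.063], [0.102, 0.043, 0.077]]
s969.png
```

>>> carry_out(
  rows=[0,0,0,-0.4,0,-0.1,0.65,0,0,0,-0.6,0,0,0.65,0,0,0,-0.6,0,0,0.65,0,0,0,-0.6,0,0,0.65,0,0,0,-0.6,0,0,0.65,0,0,0,-0.6,0,0,0.65,0,0,0,-0.4,0,0,0.65,0,0,0,0,0,0,0.65],
)

```text
time: 10.7
eef_pos: [0.5907, 0.0067, 0.0674]
tool_rot: [0.0, -0.546, 0.838, 0.0]
force: [0.3, 1.0, 2.2]
opening: 0.0558
```

```bash
python3 look.py; ls -t pics|head -1
```

```text
t 10.7 tcp in coll mm [63.4 -3.4 67.4] open 55.8 F coll [1.1 0.1 2.2]
turn deg (tool) [-0.   0.1 -0. ]
to (-0.06, -0.007, 0.078) shift cm [12.34 -0.36 -1.06]
top flap 112 [[0.003, -0.042, 0.056], [0.092, 0.029, 0.06], [0.098, 0.043, 0.23]]
scene bat 149 [[0.037, -0.026, 0.064], [0.059, -0.014, 0.079], [0.096, 0.005, 0.114]] ((0.05812343209981918, 0.04218803346157074), 15.196393013000488)
scene flap 368 [[0.006, -0.038, 0.06], [0.079, -0.017, 0.063], [0.103, 0.042, 0.066]]
s1080.png
```

>>> carry_out(
  rows=[0,0,0,-0.6,0,0,0.65,0,0,0,-0.6,0,0,0.65,0,0,0,-0.6,0,0,0.65,0,0,0,-0.6,0,0,0.65,0,0,0,-0.6,0,0,0.65,0,0,0,-0.6,0,0,0.65,0,0,0,-0.6,0,0,0.65,0,0,0,0,0,0,0.65],
)

```text
time: 11.8
eef_pos: [0.6077, 0.0453, 0.0673]
tool_rot: [0.001, -0.546, 0.838, 0.0]
force: [1.2, 1.4, 1.9]
opening: 0.0555
```

```bash
python3 look.py; ls -t pics|head -1
```

```text
t 11.8 tcp in coll mm [105.7  -3.4  67.3] open 55.5 F coll [ 1.8 -0.5  1.9]
turn deg (tool) [ 0.   0.1 -0. ]
to (-0.06, -0.007, 0.078) shift cm [16.57 -0.36 -1.07]
top flap 23 [[0.035, -0.043, 0.056], [0.053, -0.041, 0.061], [0.062, 0.016, 0.315]]
scene bat 164 [[0.064, -0.026, 0.059], [0.099, -0.013, 0.079], [0.139, 0.008, 0.113]] ((0.03076310269534588, 0.11396665126085281), 68.44134521484375)
scene flap 300 [[0.005, -0.04, 0.06], [0.04, -0.022, 0.063], [0.1, 0.033, 0.097]]
s1190.png
```

>>> carry_out(
  rows=[0,0,0,-0.5,0,0,0.65,0,0,0,-0.4,0,0,0.65,0,0,0,-0.4,0,0,0.65,0,0,0,-0.3,0,0,0.65,0,0,0,0,0,0,0.65,0,0,0,0,0,0,0.65],
)

```text
time: 12.65
eef_pos: [0.6141, 0.0595, 0.0675]
tool_rot: [0.0, -0.546, 0.838, 0.0]
force: [-0.0, 1.3, 2.1]
opening: 0.0557
```

```bash
python3 look.py; ls -t pics|head -1
```

```text
t 12.65 tcp in coll mm [121.2  -3.5  67.5] open 55.7 F coll [1.1 0.5 2.1]
turn deg (tool) [-0.   0.1 -0.1]
to (-0.06, -0.007, 0.078) shift cm [18.12 -0.35 -1.05]
top flap 28 [[0.05, -0.044, 0.057], [0.07, -0.039, 0.06], [0.082, 0.031, 0.37]]
scene bat 112 [[0.12, -0.023, 0.018], [0.131, -0.004, 0.025], [0.142, 0.018, 0.028]] ((0.024770013988018036, 0.043732158839702606), 0.8232616782188416)
scene flap 448 [[0.005, -0.038, 0.06], [0.055, -0.016, 0.063], [0.101, 0.03, 0.106]]
s1275.png
```

The battery is lying in the bin. Now I'll lift off so the flap closes gently.

>>> carry_out(
  rows=[0,0,0,0,0,-1,0.65,0,0,0,0,0,-1.5,0.65,0,0,0,0,0,-2,0.65,0,0,0,0,0,-3,0.65,0,0,0,0,0,-4,0.65,0,0,0,0,0,-4,0.65,0,0,0,0,0,-3,0.65,0,0,0,0,0,0,0.65],
)

```text
time: 13.75
eef_pos: [0.6157, 0.0591, 0.2575]
tool_rot: [0.004, -0.546, 0.838, -0.002]
force: [-0.2, 0.8, -0.5]
opening: 0.0558
```

```bash
python3 look.py; cp $(ls -t pics/*|head -1) pics/end.png
```

```text
t 13.75 tcp in coll mm [121.5  -5.1 257.5] open 55.8 F coll [ 0.6  0.5 -0.5]
turn deg (tool) [-0.4  0.2 -0. ]
to (-0.06, -0.007, 0.078) shift cm [18.15 -0.19 17.95]
top flap 14 [[0.065, 0.001, 0.297], [0.095, 0.012, 0.329], [0.106, 0.03, 0.437]]
scene bat 110 [[0.119, -0.022, 0.022], [0.132, -0.004, 0.026], [0.144, 0.018, 0.028]] ((0.04212642088532448, 0.06470784544944763), 77.86456298828125)
scene flap 660 [[0.005, -0.04, 0.065], [0.027, -0.001, 0.111], [0.045, 0.041, 0.151]]
```

View pics/end.png

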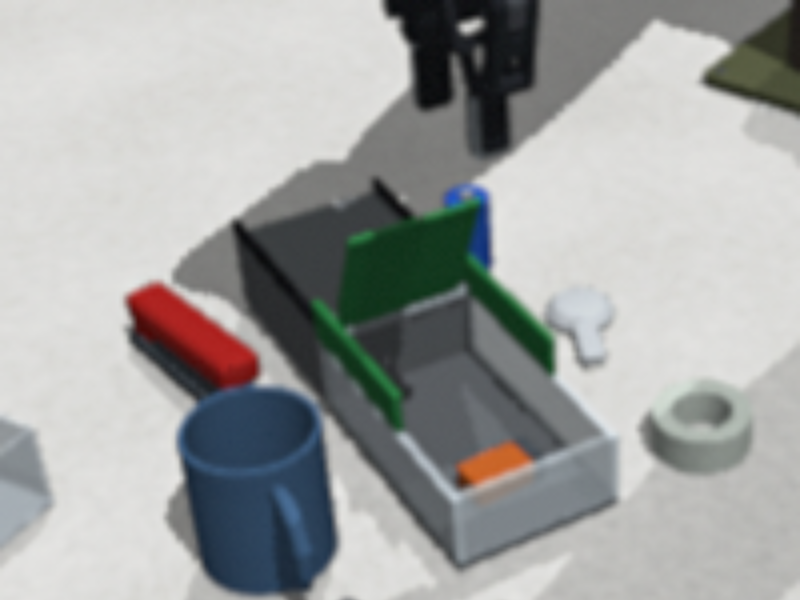

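The battery is lying in the bin, the flap is shut, the hand is clear and the neighbouring items are where they were. Handing in.

```bash
python3 -c "
from cell import ctrl
print(ctrl.hand_in())"
```

```text
the job is handed in; nothing more can be done
None
```

The battery is in the clear bin and the flap has sprung shut; I handed the job in at about 14 s of the 48 s allowed. No verdict was reported.

**What I did:**
- With the fingers shut, I nudged the battery along the ledge until it sat squarely, about 10 mm short of the flap.
- I then opened the fingers to about 55 mm and pressed the flap down to about 1.0 rad with the front finger. The battery was still on the ledge at that point.
- I pushed the battery across the level flap with the rear finger until it dropped off the edge, then lifted straight up so the flap could close.

**Last checks:**
- **Battery:** it lies flat in the bin at x ≈ 131 mm, y ≈ -4 mm. Its top reads about 25 mm above the counter.
- **Flap:** its edge is at x ≈ 43 mm and about 150 mm high, which matches the shut position.
- **Hand:** it is clear above, with no contact force.
- **Bystanders:** those visible in the last scene crop (stapler, mug, round cell, label roll, tag) look unmoved by eye. I did not measure them, and the can was outside that crop.

**Disagreements:**
- The top and scene cameras differed by about 5 mm on the hinge position. The close wrist view agreed with the top-camera frame to within about 3 mm.
- With the fingers part open, the fingertips stood only about 7 mm ahead of the TCP instead of 11 mm. I corrected for this by lowering in small steps and checking the flap's angle in the images.
- As the push began, the rear fingertip may have rubbed lightly on the ledge: 5.8 N vertical, against about 3.5 N expected.

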